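# Move a film reel from the drying post into the loading jig and hold it home

### The job

Slide the film reel straight up off the drying post, set it flat on the raised bed of the loading jig and push it along the bed so that its lower flange goes under the steel lip and the sprung stop is pressed fully home, firmly but without ramming it. Finish while holding it there: the jig has no latch, so do not let go, and keep the reel pressed home when you are done. Leave the film can, lens case, dropper bottle and measure where they stand.

Things in the scene. Friction and masses are not known exactly. Their poses are not given: they have to be found in the camera images.
- reel_center (a point): Centre (on the axis, half-way up) of the film reel: plastic spool with black spiral faces, 66 mm across its two round flanges, 40 mm tall, hub 30 mm across, flanges 2 mm thick at its very top and bottom, bore about 18 mm; about 45 g. z is its axis, upright at the start: it is threaded on the drying post, underside 40 mm above the table. Grasp from above across both flanges (66 mm).
- post: Fixed drying post; origin at the centre of its underside, z up. Grey round foot 90 mm across and 10 mm tall, collar 26 mm across up to 40 mm (the reel sits on it), then a rod 12 mm across with a rounded tip 95 mm above the table.
- jig: Fixed loading jig on a grey base plate 176 x 92 x 8 mm. Origin on its underside, below the axis of a reel pressed fully home; +x is the push direction, z up. A reel pushed along it touches the stop at x = -12 mm and is home at x = 0, centre 60 mm above the table. A guide block 77 mm tall stands at x 68 to 84 mm.
- jig_bed (a point): Point on top of the jig's flat aluminium bed, at jig x = -45 mm, y = 0, 40 mm above the table: a reel set down here is clear of lip and stop. Axes are the jig's. The bed is 44 mm wide (y) and runs from jig x = -78 to 42 mm; it is narrower than the reel, so fingers pass down beside it.
- jig_lip (a point): Middle of the front edge of the steel lip's underside, at jig x = 19 mm, y = 0, 46 mm above the table: 6 mm of room over the bed for the reel's 2 mm lower flange. The lip is 5 mm thick and 40 mm wide in y; from jig x = 32 to 42 mm it is 76 mm wide on two legs at y = +-34 mm.
- stop (a joint): Travel of the black sprung stop along the jig's +x, in m: 0 = free, 0.012 = fully pressed, a hard end; pressed home counts from 0.009. Its front face is at jig x = 21 mm when free and meets both flanges (under the lip and above it, up to 81 mm over the table). A spring returns it: 2 N as it starts to move, 8 N at the end.
- film_can_mid (a point): Centre of a loose black film can, 34 mm across, 51 mm tall, that stays where it is.
- lens_case_mid (a point): Centre of a loose round lens case, 54 mm across, 42 mm tall, that stays where it is.
- dropper_mid (a point): Centre of a loose small dropper bottle, 32 mm across, 96 mm tall, that stays where it is.
- measure_mid (a point): Centre of a loose clear conical measure, 46 mm across, 90 mm tall, that stays where it is.
There are look-alikes about, which are no part of the job. Leave any yellow look-alike of the part that bears reel_center alone.

How it is judged:
By the outcome, as a careful person would: the job done as asked, in the order asked, and still so for the second after the job is handed in, while the arm keeps its last pose, push and grip.
It also fails if it takes over 45 s, if anything falls off the work surface, if the arm or the gripper's body presses on something with over 40 N, if the wrist force passes 120 N, or if a joint passes its speed limit or range.

### The arm

A 6-joint arm with a two-finger parallel gripper is mounted at the origin on a cart in front of the work surface, level with it; the furniture and walls round the work are solid. World frame = base frame: x ahead of the robot, y to its left, z up, the work surface at z = 0. Lengths are in m, angles in degrees, forces in N, time in s.
With the tool pointing down it reaches from about 0.325 to 1 m from the base axis. Payload 5.1 kg.
Tool frame: the origin (TCP) lies on the centre line of the jaws, within the pads' length; the fingertips stand 25 mm ahead of it and the grasp point (between the pads) lies 6 mm ahead of it; z points along the fingers, y is the direction in which the jaws open and shut (so a half turn about z gives the same grasp; the last joint's range is limited). The gripper opens to 85 mm and grips with 20 to 120 N. Pads are 22 mm wide; open, the fingers measure 114 mm over their backs; the gripper's body (76 mm by 85 mm) begins 54 mm behind the grasp point. The pads swing forward as they close: fully open they stand 13 mm farther back than shut.
Start: joints at [64.882, 7.093, 94.555, -0, 78.352, -4.733], TCP at [0.226, 0.609, 0.256] pointing down, gripper open.
Joint ranges: [-149.61, 149.61], [-58.7, 133.49], [1.44, 155.28], [-77.14, 257.14], [18.33, 153.61], [-166.67, 166.67]. Speed limits (degrees/s): [147.25, 147.25, 180, 180, 180, 180].

### API

Orientations are given as [roll, pitch, yaw] about the fixed x, y, z axes, in that order (R = Rz(yaw) Ry(pitch) Rx(roll)).
In Python, from bench import arm, read_camera gives the robot as it stands.
- The arm moves only by the shell command python3 -m handwheel 'ROWS' [OPENING]. ROWS is a JSON object of lists of equal length, an entry for each row: "linear": the shift along the tool's x, y, z in mm, a list of three; "rotation": the turn, a rotation vector about the tool's x, y, z in degrees, a list of three. A call has exactly 8 rows; each row is the pose to reach, as a shift and turn from the pose commanded when the call began, along the tool's axes at that moment; what a row does not reach only later rows make up. A row lasts 1/12 s, in which the tool goes at most 41.7 mm and 7.16 degrees, less where a joint would pass 70% of its speed; a pose out of reach is approached as far as the arm can. A call with a gripper value outside its range is refused whole. OPENING is the closure, from 0 (fully open) to 1 (shut), set as the call begins (- or left out, the last holds). The fingers move at their own pace and stop on an object; the grip force is fixed at half the most. Time passes only in rows, so rows that repeat a pose let the fingers close, or fill a call up. It gives the time, the measured TCP pose, the force and the opening at its end, in the units of the state.
- arm.observe(): the state, without advancing time (a new reading comes with each control period).
- read_camera(name): name is "scene" or "side" or "wrist"; returns a dict with "frame" (400x640x3 uint8, blue, green, red), "vfov" (degrees; the focal length in pixels is half the picture's height over the tangent of half this angle, whatever the lens; pixels are square), "cx", "cy" (the principal point, pixels), "R" (3x3) and "t" (3): a world point X has camera coordinates R X + t. Camera axes: x right, y down, z forward; pixel columns grow to the right and rows downward; lengths in m; the calibration is good to about 2 mm. A picture is of the moment at which its call begins. There is no depth.
- arm.close_job(): hands the job in, once; it reports no verdict.
The state is a dict: "t": time; "q": joint angles; "qd": joint speeds; "effort": joint torques, N m; "tcp_pos": TCP position; "tool_rot": TCP orientation; "force": force on the tool from outside, world axes, zero at the start; "torque": the same for the moment, N m; "finger_gap": finger opening in m.
Only numpy, scipy, OpenCV 4.12 (cv2) and the standard library are available. Lean on these libraries where they do the work, as an engineer would, in place of code of your own. Each camera call takes 0.05 s, during which the arm holds its last target.

## Working session

There is one attempt and no reset: what is moved stays moved. The work goes in short steps, Python scripts to look and compute and a shell command to move; the robot and the scene stay as the last step left them, time stands still between calls to the robot, and variables do not carry over. Pictures are saved under pics/ and viewed, and the job is handed in when it is done.

```bash
ls; mkdir -p pics
python3 - <<'E'
from bench import arm, read_camera
import cv2,numpy as np
s=arm.observe();print(s)
for n in ["scene","side","wrist"]:
    c=read_camera(n);cv2.imwrite(f"pics/{n}0.png",c["frame"]);print(n,c["vfov"],c["cx"],c["cy"],np.round(c["R"],4).tolist(),np.round(c["t"],4).tolist())
    np.savez(f"cam_{n}0.npz",**c)
E
```

```text
pics
{'t': 0.0, 'q': array([ 6.48818405e+01,  7.13428663e+00,  9.46354362e+01, -3.72753842e-04,
        7.83529068e+01, -4.73474769e+00]), 'qd': array([-0.04450008, -0.01597775, -0.02636236,  0.02147658,  0.02295154,
       -0.01519798]), 'effort': array([ 6.88599866e-04, -4.23605740e+01, -3.65456986e+01,  6.51345772e-05,
        6.83789462e-03, -2.26300745e-05]), 'tcp_pos': array([0.22620239, 0.60875872, 0.25503007]), 'tool_rot': array([-1.79877759e+02, -9.75852446e-03,  1.59616653e+02]), 'force': array([ 0.30974951, -0.9520472 , -0.9894045 ]), 'torque': array([-0.01537464, -0.02517521,  0.01397378]), 'finger_gap': 0.08505030048627876}
scene 46.22118829804815 317.83487394981296 196.97793918743585 [[0.8985, -0.4389, -0.0103], [-0.2327, -0.4561, -0.859], [0.3723, 0.7742, -0.5119]] [-0.472, 0.1912, 1.105]
side 46.82542569773679 315.91744978486423 193.78360145624896 [[0.9902, -0.1374, 0.025], [-0.0441, -0.4773, -0.8776], [0.1325, 0.8679, -0.4787]] [-0.5194, 0.0989, 1.5002]
wrist 66.3725152861099 317.20147289377957 198.44439960634264 [[0.3484, 0.9373, -0.0019], [0.904, -0.3355, 0.265], [0.2478, -0.094, -0.9642]] [-0.6494, -0.0347, 0.3784]
```

View pics/scene0.png

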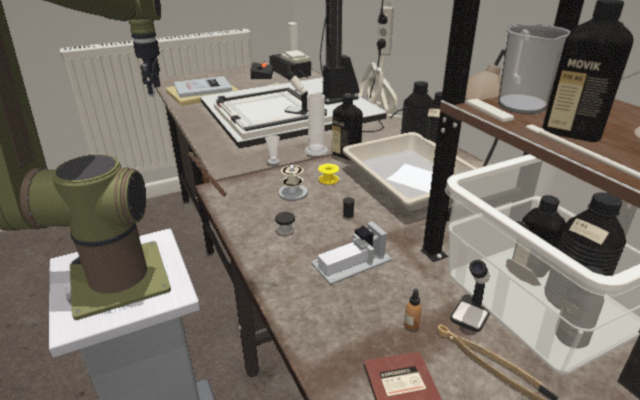

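View pics/side0.png

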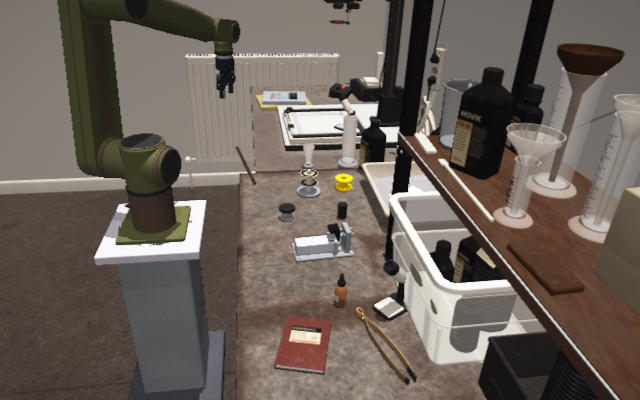

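View pics/wrist0.png

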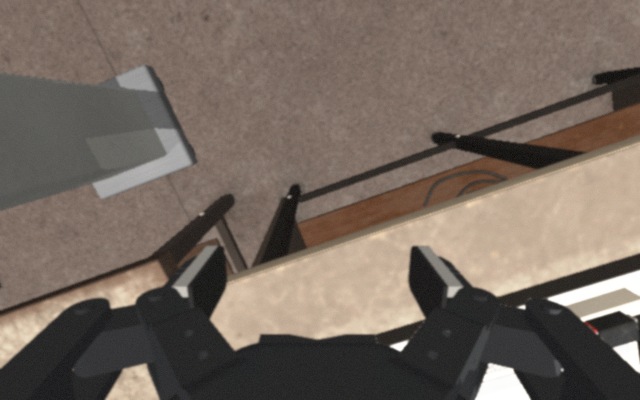

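The scene camera shows the reel on its post near (292,178), a yellow look-alike at (329,174), and the jig near (350,257). I'll zoom in on these.

Run:
```python
import cv2,numpy as np
a=cv2.imread("pics/scene0.png");b=cv2.imread("pics/side0.png")
def crop(im,x0,y0,w,h,k,n):
    c=cv2.resize(im[y0:y0+h,x0:x0+w],None,fx=k,fy=k,interpolation=cv2.INTER_CUBIC)
    for i in range(0,w,10): cv2.line(c,(i*k,0),(i*k,4 if i%50 else 12),(0,255,255),1)
    for i in range(0,h,10): cv2.line(c,(0,i*k),(4 if i%50 else 12,i*k),(0,255,255),1)
    cv2.imwrite(n,c)
crop(a,255,125,140,100,5,"pics/c1.png")
crop(a,300,210,100,75,8,"pics/c2.png")
crop(b,275,140,100,75,8,"pics/c3.png")
crop(b,280,200,90,65,8,"pics/c4.png")
```

```text
(no output)
```

View pics/c1.png

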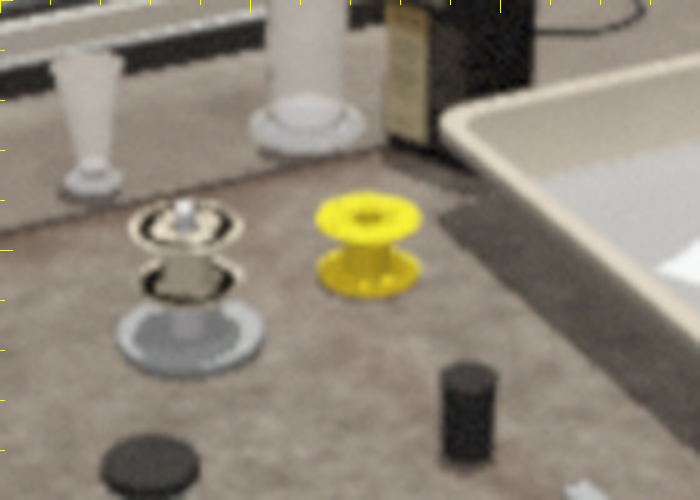

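View pics/c2.png

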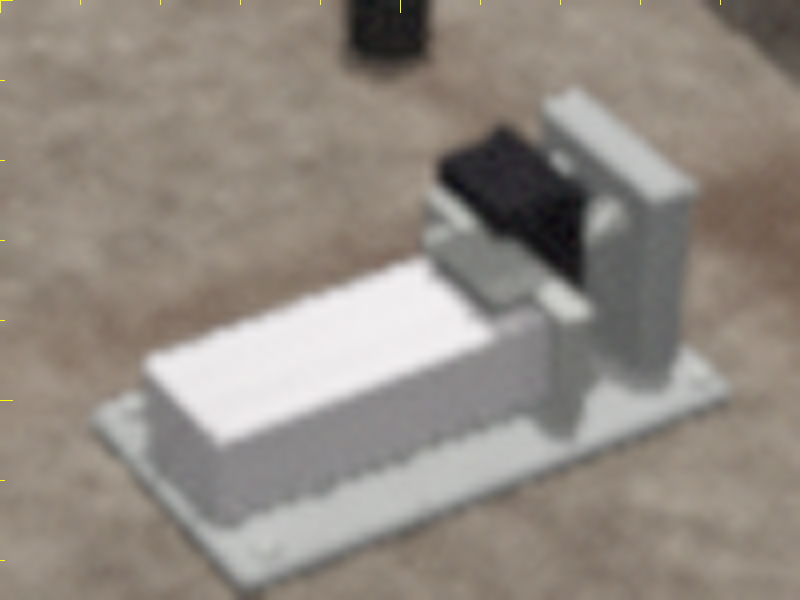

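View pics/c3.png

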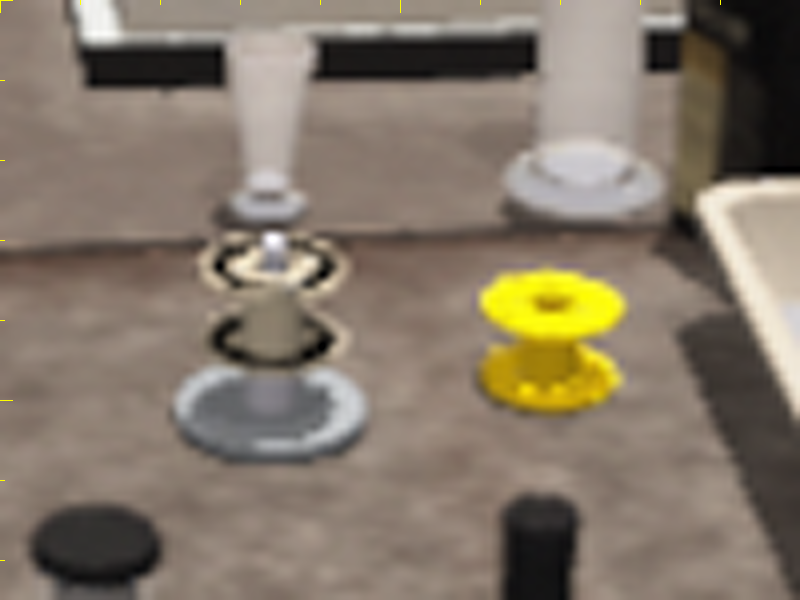

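View pics/c4.png

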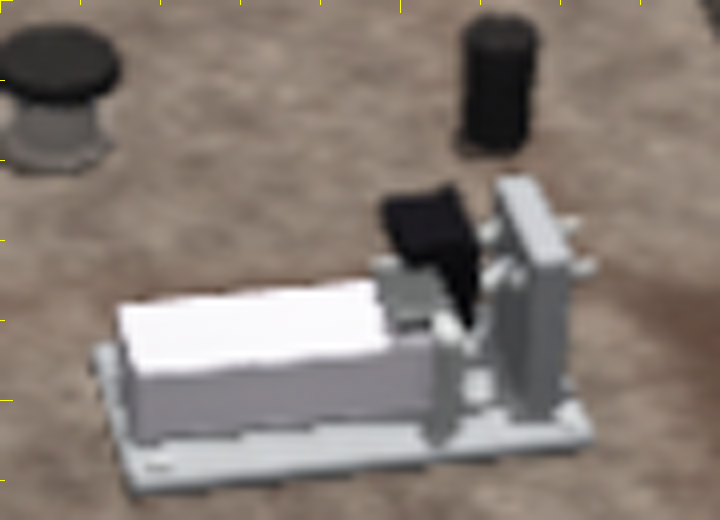

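```bash
cat > h.py <<'E'
import numpy as np,cv2
from scipy.optimize import least_squares
def cam(n):
    c=np.load(n) if isinstance(n,str) else n
    return dict(R=np.array(c["R"]),t=np.array(c["t"]),f=200/np.tan(np.radians(float(c["vfov"]))/2),cx=float(c["cx"]),cy=float(c["cy"]))
def proj(c,X):
    p=np.atleast_2d(X)@c["R"].T+c["t"]
    return np.c_[c["cx"]+c["f"]*p[:,0]/p[:,2],c["cy"]+c["f"]*p[:,1]/p[:,2]]
def onz(c,u,z):
    d=c["R"].T@np.array([(u[0]-c["cx"])/c["f"],(u[1]-c["cy"])/c["f"],1]);o=-c["R"].T@c["t"]
    return o+d*(z-o[2])/d[2]
E
python3 - <<'E'
from h import *
S=cam("cam_scene0.npz");D=cam("cam_side0.npz")
s5=lambda x,y:(255+x/5,125+y/5);s8=lambda x,y:(300+x/8,210+y/8);d3=lambda x,y:(275+x/8,140+y/8);d4=lambda x,y:(280+x/8,200+y/8)
print("reel/post: ")
for n,c,u,z in [("S fl",S,s5(186,225.5),.08),("S tip",S,s5(184,203),.094),("S foot",S,s5(190.5,331),.008),("D fl",D,d3(274,264),.08),("D tip",D,d3(273,234),.094),("D foot",D,d3(271,408),.008)]: print(n,onz(c,u,z).round(4))
print("jig")
P=[(S,s8(145,362),(-.078,.022,.04)),(S,s8(222,440),(-.078,-.022,.04)),(S,s8(95,418),(-.0,.046,.008)),(S,s8(250,580),(-.0,-.046,.008)),(S,s8(730,390),(1,-.046,.008)),
(D,d4(118,306),(-.078,.022,.04)),(D,d4(140,372),(-.078,-.022,.04)),(D,d4(92,350),(-.0,.046,.008)),(D,d4(133,482),(-.0,-.046,.008)),(D,d4(592,432),(1,-.046,.008)),(S,s8(490,310),(.019,-.02,.051)),(S,s8(435,258),(.019,.02,.051)),(D,d4(393,328),(.019,-.02,.051))]
for c,u,m in P: print(m,onz(c,u,m[2]).round(4))
def res(p,out=False):
    x,y,a,o=p[:4];r=[]
    for c,u,m in P:
        m=np.array(m)
        if m[2]==.008: m[0]=o+m[0]*.176
        X=np.array([x+np.cos(a)*m[0]-np.sin(a)*m[1],y+np.sin(a)*m[0]+np.cos(a)*m[1],m[2]])
        r.append(proj(c,X)[0]-np.array(u))
    r=np.array(r)
    return r if out else r.ravel()
f=least_squares(res,[.75,.1,0,-.086],loss='soft_l1');print(f.x,np.degrees(f.x[2]));print(res(f.x,True).round(1))
print("others")
print("can",onz(S,s5(468,372),.051),onz(D,d4(500,33),.051));print("lens",onz(S,s5(150,465),.042),onz(D,d4(60,65),.042));print("yellow",onz(S,s5(368,217),.04))
print("dropper",onz(S,(413,328),0.0),onz(D,(341,304),0))
print("measure",onz(S,s5(92,185),0),onz(D,d3(268,205),0))
E
```

```text
reel/post: 
S fl [0.5269 0.1752 0.08  ]
S tip [0.5271 0.1773 0.094 ]
S foot [0.5264 0.1742 0.008 ]
D fl [0.5217 0.1702 0.08  ]
D tip [0.5212 0.1725 0.094 ]
D foot [0.521 0.166 0.008]
jig
(-0.078, 0.022, 0.04) [ 0.4379 -0.1815  0.04  ]
(-0.078, -0.022, 0.04) [ 0.4417 -0.2239  0.04  ]
(-0.0, 0.046, 0.008) [ 0.4301 -0.1622  0.008 ]
(-0.0, -0.046, 0.008) [ 0.4382 -0.2484  0.008 ]
(1, -0.046, 0.008) [ 0.609  -0.2373  0.008 ]
(-0.078, 0.022, 0.04) [ 0.4341 -0.1845  0.04  ]
(-0.078, -0.022, 0.04) [ 0.4379 -0.2276  0.04  ]
(-0.0, 0.046, 0.008) [ 0.4261 -0.1661  0.008 ]
(-0.0, -0.046, 0.008) [ 0.4332 -0.2504  0.008 ]
(1, -0.046, 0.008) [ 0.6054 -0.2377  0.008 ]
(0.019, -0.02, 0.051) [ 0.5338 -0.2179  0.051 ]
(0.019, 0.02, 0.051) [ 0.5322 -0.1881  0.051 ]
(0.019, -0.02, 0.051) [ 0.531 -0.225  0.051]
[ 0.51490594 -0.2000466   0.07288882 -0.08428577] 4.176221782854964
[[-0.5  0.8]
 [-0.4  1.3]
 [-1.3 -0.1]
 [-0.8  1.5]
 [ 0.7  0.4]
 [ 0.4 -0.2]
 [ 0.3 -0. ]
 [ 0.3 -1.1]
 [ 0.4  0.3]
 [ 1.5  0.2]
 [ 0.7 -0. ]
 [-1.9 -2.1]
 [ 1.1 -1.3]]
others
can [ 0.61779199 -0.00690792  0.051     ] [ 0.61081856 -0.01539443  0.051     ]
lens [ 0.42853887 -0.00081968  0.042     ] [ 0.42723953 -0.00894945  0.042     ]
yellow [0.66371266 0.20434335 0.04      ]
dropper [ 0.52790086 -0.43948174  0.        ] [ 5.29198473e-01 -4.37099698e-01  1.11022302e-16]
measure [0.55119211 0.40341331 0.        ] [0.54914879 0.40196842 0.        ]
```

```bash
cat >> h.py <<'E'
from scipy.spatial.transform import Rotation as Ro
def tool(s): return Ro.from_euler("xyz",s["tool_rot"],degrees=True)
def to(s,p,yaw=None,roll=180,pitch=0):
    T=tool(s); d=T.inv().apply(np.array(p)-s["tcp_pos"])*1000
    r=np.zeros(3) if yaw is None else (T.inv()*Ro.from_euler("xyz",[roll,pitch,yaw],degrees=True)).as_rotvec(degrees=True)
    print("lin",d.round(1),"rot",r.round(2),"dist",np.linalg.norm(d).round(1))
E
python3 - <<'E'
from h import *
from bench import arm
s=arm.observe();T=tool(s);W=cam("cam_wrist0.npz")
C=-W["R"].T@W["t"];print("cam in tool mm",T.inv().apply(C-s["tcp_pos"])*1000)
for z in (0,6,12,18,25):
  for y in (-42.5,42.5):
    print(z,y,[proj(W,s["tcp_pos"]+T.apply(np.array([x,y,z])/1000))[0].round(0).tolist() for x in (-11,0,11)])
to(s,[.524,.172,.20],184.2)
print(np.degrees(0))
E
```

```text
cam in tool mm [  66.80428943    0.31130331 -117.48091684]
0 -42.5 [[220.0, 299.0], [217.0, 276.0], [215.0, 253.0]]
0 42.5 [[414.0, 299.0], [416.0, 276.0], [418.0, 253.0]]
6 -42.5 [[224.0, 291.0], [222.0, 269.0], [219.0, 247.0]]
6 42.5 [[410.0, 291.0], [412.0, 269.0], [414.0, 247.0]]
12 -42.5 [[227.0, 284.0], [225.0, 263.0], [224.0, 241.0]]
12 42.5 [[406.0, 284.0], [408.0, 263.0], [410.0, 241.0]]
18 -42.5 [[231.0, 277.0], [229.0, 257.0], [227.0, 236.0]]
18 42.5 [[403.0, 277.0], [404.0, 257.0], [406.0, 236.0]]
25 -42.5 [[234.0, 271.0], [233.0, 251.0], [231.0, 231.0]]
25 42.5 [[399.0, 271.0], [400.0, 251.0], [402.0, 231.0]]
lin [-431.3 -305.7   55.8] rot [ -0.09  -0.03 -24.59] dist 531.6
0.0
```

```bash
python3 -c "
import cv2
a=cv2.imread('pics/wrist0.png')[220:400,100:540];cv2.imwrite('pics/w0c.png',cv2.resize(a,None,fx=1.8,fy=1.8,interpolation=cv2.INTER_CUBIC))"
```

```text
(no output)
```

View pics/w0c.png

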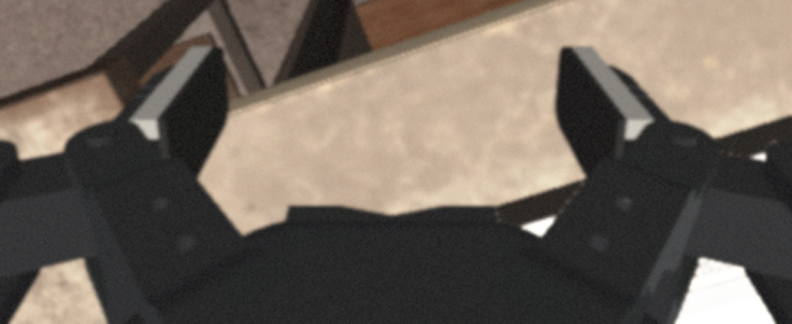

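```bash
python3 -m handwheel '{"linear":[[-27,-19,2],[-55,-39,4],[-85,-60,6],[-116,-82,8],[-147,-104,10],[-178,-126,12],[-209,-148,14],[-240,-170,16]],"rotation":[[0,0,-1.5],[0,0,-3],[0,0,-4.5],[0,0,-6],[0,0,-7.5],[0,0,-9],[0,0,-10.5],[0,0,-12]]}'
python3 - <<'E'
from h import *
from bench import arm
s=arm.observe();to(s,[.524,.172,.20],184.2);print(s["tcp_pos"],s["tool_rot"],s["force"])
E
```

```text
t: 0.82
tcp_pos: [0.3927, 0.3646, 0.24]
tool_rot: [-180.0, -0.0, 171.7]
force: [-0.1, 0.4, 0.5]
finger_gap: 0.085
lin [-157.7 -171.6   40. ] rot [-1.000e-02 -1.000e-02 -1.249e+01] dist 236.5
[0.39266046 0.36458538 0.23997587] [-1.79989526e+02 -7.08206764e-03  1.71706983e+02] [-0.11848153  0.38254435  0.54681731]
```

```bash
python3 -m handwheel '{"linear":[[-22,-24,5],[-46,-50,11],[-72,-78,18],[-98,-106,25],[-122,-132,31],[-141,-153,36],[-153,-166,39],[-158,-172,40]],"rotation":[[0,0,-1.6],[0,0,-3.2],[0,0,-4.8],[0,0,-6.4],[0,0,-8],[0,0,-9.6],[0,0,-11.2],[0,0,-12.5]]}'
python3 - <<'E'
from h import *
from bench import arm,read_camera
c=read_camera("wrist");cv2.imwrite("pics/w1.png",c["frame"]);np.savez("cam_wrist1.npz",**c)
s=arm.observe();print(s["tcp_pos"],s["tool_rot"],s["force"])
E
```

```text
t: 1.48
tcp_pos: [0.5242, 0.1706, 0.1992]
tool_rot: [-180.0, -0.1, -176.0]
force: [-0.4, -0.3, -0.3]
finger_gap: 0.0854
[0.52426955 0.17053585 0.19922912] [-1.79934019e+02 -7.34795815e-02 -1.75955170e+02] [-0.05369959 -0.68122672  0.62033074]
```

View pics/w1.png

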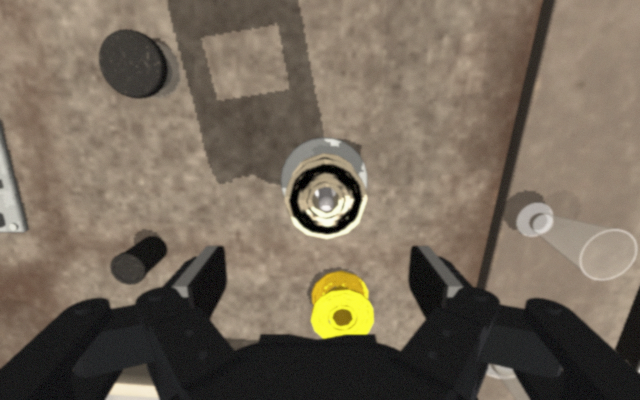

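The wrist view shows the reel top at about (327,197), the foot behind it at (324,180), the yellow look-alike at (343,315), and the jig at the left edge.

Run:
```python
from h import *
W=cam("cam_wrist1.npz")
c=cv2.imread("pics/w1.png")[125:255,260:400];cv2.imwrite("pics/w1c.png",cv2.resize(c,None,fx=5,fy=4.6*5/4.6,interpolation=cv2.INTER_CUBIC)[:600])
print(onz(W,(327,197),.08),onz(W,(326,196),.08))
# predicted ellipse bounds for candidates
a=np.linspace(0,2*np.pi,90)
for x,y in[(.524,.172),(.522,.170),(.526,.174)]:
    for r,z in((.033,.08),(.045,.01),(.006,.09)):
        p=proj(W,np.c_[x+r*np.cos(a),y+r*np.sin(a),0*a+z]);print(x,y,z,p.min(0).round(1),p.max(0).round(1))
```

```text
[0.52067487 0.17839913 0.08      ] [0.51990396 0.17753465 0.08      ]
0.524 0.172 0.08 [277.7 159.5] [359.8 238.6]
0.524 0.172 0.01 [274.6 137.4] [362.4 223.4]
0.524 0.172 0.09 [311.  196.4] [326.6 211.3]
0.522 0.17 0.08 [275.3 156.8] [357.6 236.2]
0.522 0.17 0.01 [272.7 135.2] [360.7 221.5]
0.522 0.17 0.09 [308.6 193.7] [324.2 208.7]
0.526 0.174 0.08 [280.1 162.3] [362. 241.]
0.526 0.174 0.01 [276.4 139.6] [364.1 225.3]
0.526 0.174 0.09 [313.4 199.1] [328.9 213.9]
```

View pics/w1c.png

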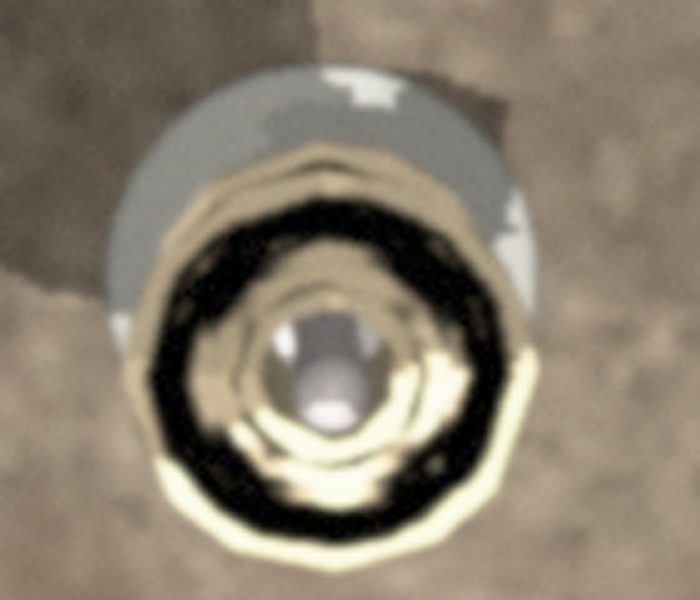

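Run:
```python
from h import *
from bench import arm
to(arm.observe(),[.5235,.1775,.125],184.2)
```

```text
lin [ 0.2  7.1 74.2] rot [-0.07 -0.07 -0.16] dist 74.6
```

```bash
python3 -m handwheel '{"linear":[[0,1,6],[0,2,16],[0,3,28],[0,4,42],[0,5,56],[0,6,67],[0,7,73],[0,7,74]],"rotation":[[0,0,0],[0,0,0],[0,0,0],[0,0,0],[0,0,0],[0,0,0],[0,0,0],[0,0,0]]}'
python3 - <<'E'
from h import *
from bench import arm,read_camera
c=read_camera("wrist");cv2.imwrite("pics/w2.png",c["frame"]);np.savez("cam_wrist2.npz",**c)
s=arm.observe();print(s["tcp_pos"],s["tool_rot"],s["force"])
W=cam(c);a=np.linspace(0,2*np.pi,90);x,y=.5235,.1775
for r,z in((.033,.08),(.045,.01),(.006,.09)):
        p=proj(W,np.c_[x+r*np.cos(a),y+r*np.sin(a),0*a+z]);print(x,y,z,p.min(0).round(1),p.max(0).round(1))
E
```

```text
t: 2.2
tcp_pos: [0.5214, 0.1805, 0.124]
tool_rot: [-180.0, -0.2, -175.8]
force: [0.2, -0.2, 0.3]
finger_gap: 0.0855
[0.52201929 0.18043103 0.1249553 ] [-1.79980647e+02 -1.26063686e-01 -1.75840313e+02] [ 0.49557507 -1.18485753 -0.36650266]
0.5235 0.1775 0.08 [253.3 182.9] [369.4 291. ]
0.5235 0.1775 0.01 [256.  147.5] [370.1 257. ]
0.5235 0.1775 0.09 [299.9 236.5] [322.2 257.1]
```

View pics/w2.png

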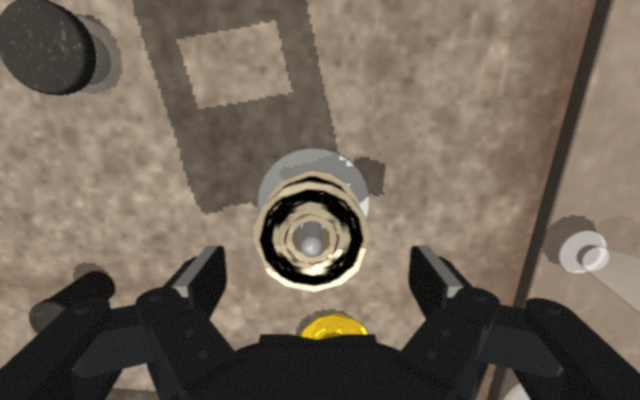

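The wrist view now shows the reel flange spanning columns 254–368, with the rod tip at (312,245). That confirms reel x,y ≈ (0.5235, 0.1775), so the tool needs about 3 mm in −y before descending.

```bash
python3 - <<'E'
from h import *
from bench import arm
to(arm.observe(),[.5235,.1775,.054],184.2)
E
python3 -m handwheel '{"linear":[[-1,-3,4],[-1.5,-3,14],[-1.5,-3,26],[-1.5,-3,40],[-1.5,-3,54],[-1.5,-3,64],[-1.5,-3,70],[-1.5,-3,70.5]],"rotation":[[0,0,0],[0,0,0],[0,0,0],[0,0,0],[0,0,0],[0,0,0],[0,0,0],[0,0,0]]}'
python3 - <<'E'
from h import *
from bench import arm,read_camera
c=read_camera("wrist");cv2.imwrite("pics/w3.png",c["frame"]);np.savez("cam_wrist3.npz",**c)
s=arm.observe();print(s["tcp_pos"],s["tool_rot"],s["force"])
E
```

```text
lin [-1.4 -3.  71. ] rot [-0.02 -0.13 -0.04] dist 71.0
t: 2.92
tcp_pos: [0.5235, 0.1768, 0.0538]
tool_rot: [-180.0, -0.2, -175.9]
force: [-1.3, 0.7, -0.5]
finger_gap: 0.0851
[0.52408903 0.1769983  0.05479561] [-1.79983943e+02 -1.01399786e-01 -1.75894271e+02] [-0.64706654  0.55421553 -0.5869912 ]
```

View pics/w3.png

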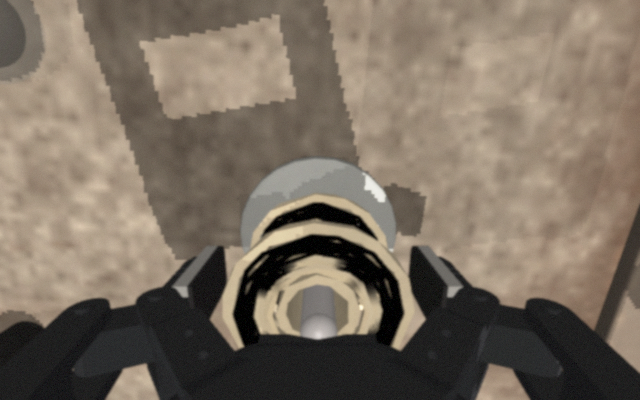

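The reel is now centred between the jaws: flange columns 225–412, rod at 319. I'll close the jaws.

```bash
python3 -m handwheel '{"linear":[[0,0,0],[0,0,0],[0,0,0],[0,0,0],[0,0,0],[0,0,0],[0,0,0],[0,0,0]],"rotation":[[0,0,0],[0,0,0],[0,0,0],[0,0,0],[0,0,0],[0,0,0],[0,0,0],[0,0,0]]}' 1
python3 - <<'E'
from h import *
from bench import arm,read_camera
for n in("wrist","side"):
  c=read_camera(n);f=c["frame"]
  if n=="side": f=cv2.resize(f[140:215,260:360],None,fx=8,fy=8,interpolation=cv2.INTER_CUBIC)
  cv2.imwrite(f"pics/{n}4.png",f)
s=arm.observe();print(s["tcp_pos"],s["tool_rot"],s["force"],s["finger_gap"])
E
```

```text
t: 3.63
tcp_pos: [0.5259, 0.1775, 0.0576]
tool_rot: [180.0, 0.2, -175.9]
force: [-0.8, -1.5, 6.1]
finger_gap: 0.0615
[0.52593148 0.17749714 0.05768322] [ 1.79974903e+02  1.75948653e-01 -1.75883466e+02] [-0.90832417 -0.92662052  6.99996051] 0.06170462596621706
```

View pics/wrist4.png

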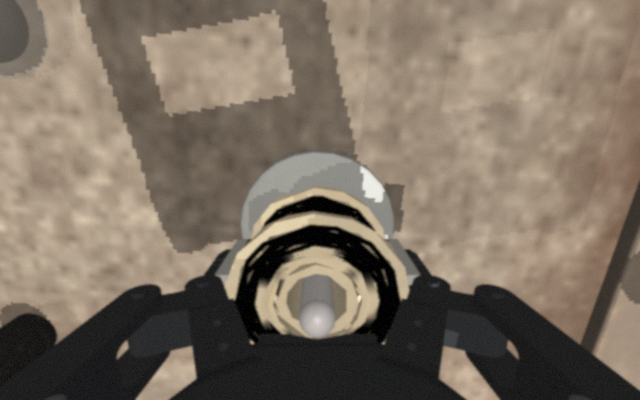

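View pics/side4.png

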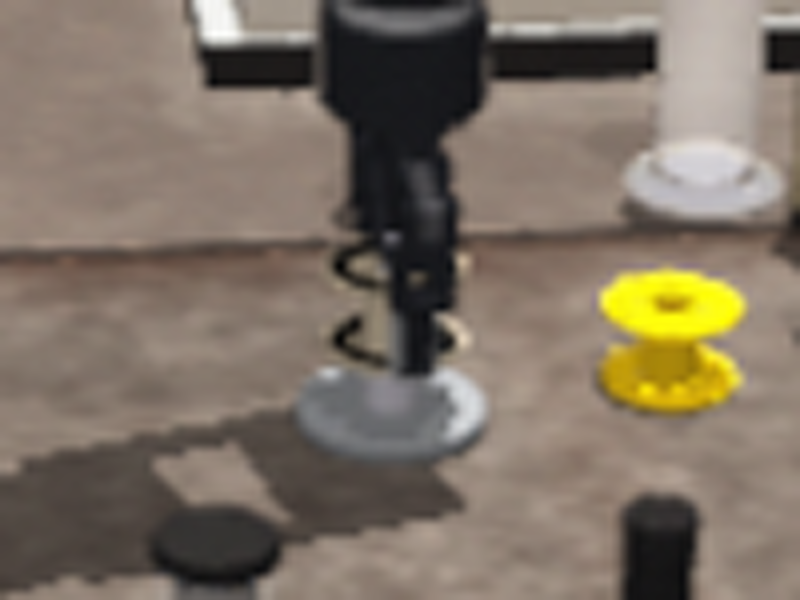

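The pads close with a 61.7 mm gap, and the tool was pushed up about 3 mm, which fits the pads swinging forward as they close. I'll lift slowly straight up and check.

```bash
python3 -m handwheel '{"linear":[[0,0,-2],[0,0,-5],[0,0,-9],[0,0,-13],[0,0,-17],[0,0,-20],[0,0,-22],[0,0,-22]],"rotation":[[0,0,0],[0,0,0],[0,0,0],[0,0,0],[0,0,0],[0,0,0],[0,0,0],[0,0,0]]}'
python3 - <<'E'
from h import *
from bench import arm,read_camera
for n in("wrist","side"):
  c=read_camera(n);f=c["frame"]
  if n=="side": f=cv2.resize(f[125:200,260:360],None,fx=8,fy=8,interpolation=cv2.INTER_CUBIC)
  cv2.imwrite(f"pics/{n}5.png",f)
s=arm.observe();print(s["tcp_pos"],s["tool_rot"],s["force"],s["finger_gap"])
E
```

```text
t: 4.4
tcp_pos: [0.525, 0.1773, 0.0785]
tool_rot: [180.0, 0.1, -175.9]
force: [0.3, 0.2, -1.1]
finger_gap: 0.0617
[0.52462495 0.17721476 0.0778636 ] [ 1.79999322e+02  2.60831759e-03 -1.75884448e+02] [ 0.27638971  0.23248446 -0.76821508] 0.06157147507918321
```

View pics/wrist5.png

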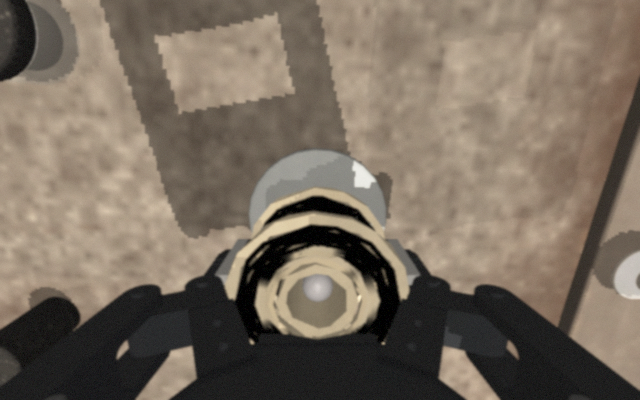

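View pics/side5.png

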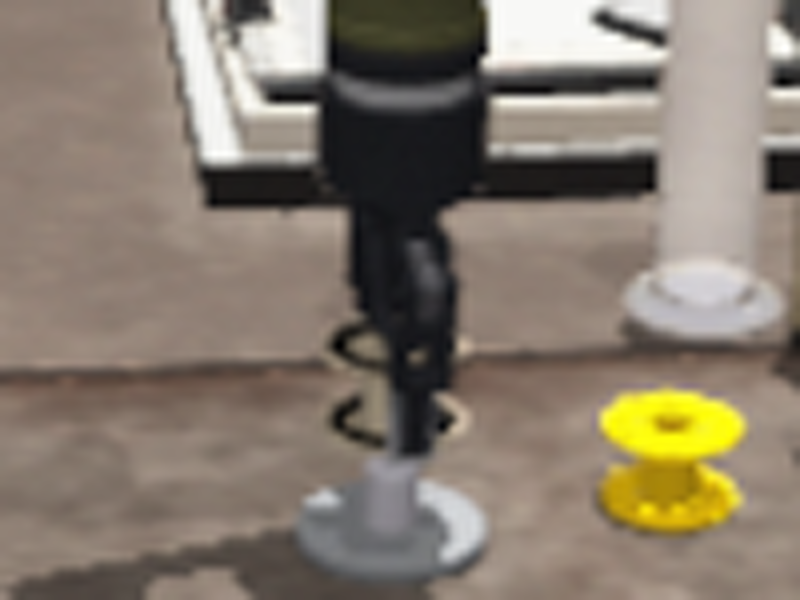

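The reel follows the jaws and the wrist force is near zero. I'll continue up clear of the rod.

```bash
python3 -m handwheel '{"linear":[[0,0,-3],[0,0,-9],[0,0,-18],[0,0,-28],[0,0,-38],[0,0,-47],[0,0,-54],[0,0,-58]],"rotation":[[0,0,0],[0,0,0],[0,0,0],[0,0,0],[0,0,0],[0,0,0],[0,0,0],[0,0,0]]}'
python3 - <<'E'
from h import *
from bench import arm
to(arm.observe(),[.50,-.10,.145],184.2)
E
```

```text
t: 5.17
tcp_pos: [0.5254, 0.1774, 0.1378]
tool_rot: [180.0, 0.1, -175.9]
force: [0.6, 0.7, -1.3]
finger_gap: 0.0616
lin [  45.2 -274.9   -7.4] rot [ 0.02  0.15 -0.09] dist 278.7
```

```bash
python3 -m handwheel '{"linear":[[2,-14,-1],[8,-46,-3],[14,-86,-5],[21,-127,-6],[28,-168,-7],[35,-209,-7],[41,-245,-7],[45,-268,-7]],"rotation":[[0,0,0],[0,0,0],[0,0,0],[0,0,0],[0,0,0],[0,0,0],[0,0,0],[0,0,0]]}'
python3 - <<'E'
from h import *
from bench import arm,read_camera
c=read_camera("wrist");cv2.imwrite("pics/w6.png",c["frame"]);np.savez("cam_wrist6.npz",**c)
s=arm.observe();print(s["tcp_pos"],s["tool_rot"],s["force"],s["finger_gap"])
E
```

```text
t: 5.83
tcp_pos: [0.4977, -0.0968, 0.1426]
tool_rot: [-180.0, -0.0, -176.0]
force: [0.9, 0.8, -0.3]
finger_gap: 0.0615
[ 0.49769172 -0.09913045  0.14270351] [-1.79832966e+02 -5.62306868e-02 -1.76126383e+02] [-0.0726363  -1.37561239  0.03449279] 0.06168116068124079
```

View pics/w6.png

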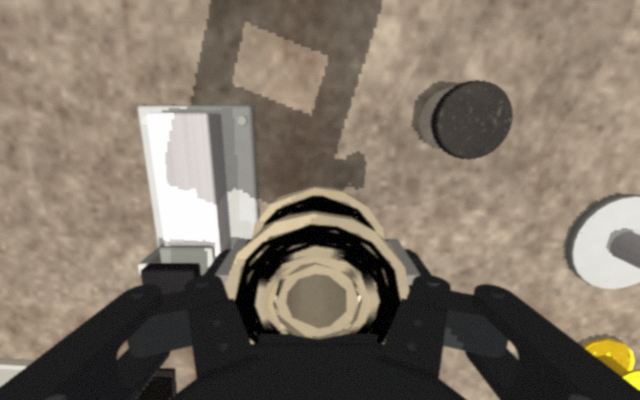

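Run:
```python
import cv2
c=cv2.imread("pics/w6.png")[95:275,125:265];c=cv2.resize(c,None,fx=4,fy=3.33*4/3.33,interpolation=cv2.INTER_CUBIC)
cv2.imwrite("pics/w6a.png",c[:600]);cv2.imwrite("pics/w6b.png",c[400:])
```

```text
(no output)
```

View pics/w6a.png

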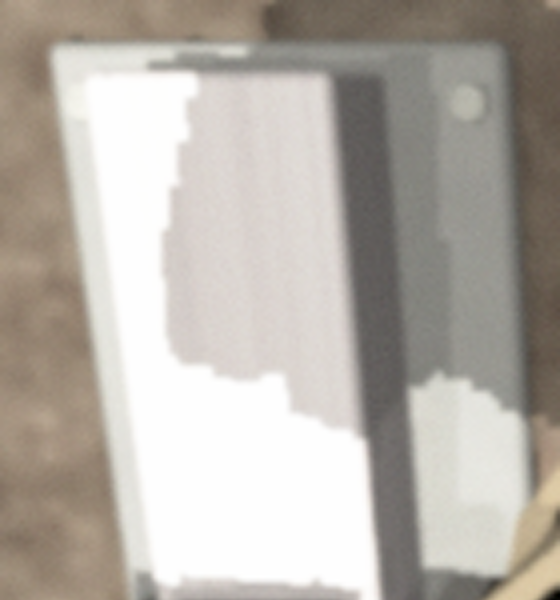

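View pics/w6b.png

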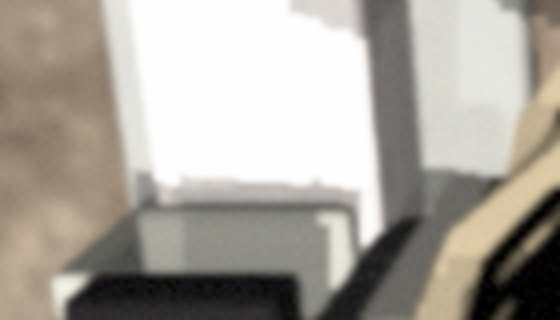

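Run:
```python
from h import *
W=cam("cam_wrist6.npz");w=lambda x,y:(125+x/4,95+y/4)
P=[(w(332,73),(-.078,.022,.04)),(w(88,73),(-.078,-.022,.04)),(w(505,43),(0,.046,.008)),(w(50,45),(0,-.046,.008)),(w(138,607),(.019,-.02,.051)),(w(355,607),(.019,.02,.051))]
for u,m in P: print(m,onz(W,u,m[2]).round(4))
a,b=onz(W,w(332,73),.04),onz(W,w(378,598),.04);d=b-a;print("edge yaw",np.degrees(np.arctan2(d[1],d[0])))
a,b=onz(W,w(88,73),.04),onz(W,w(158,580),.04);d=b-a;print("edge yaw",np.degrees(np.arctan2(d[1],d[0])))
def res(p,out=False):
    x,y,a,o=p[:4];r=[]
    for u,m in P:
        m=np.array(m)
        if m[2]==.008: m[0]=o
        X=np.array([x+np.cos(a)*m[0]-np.sin(a)*m[1],y+np.sin(a)*m[0]+np.cos(a)*m[1],m[2]])
        r.append(proj(W,X)[0]-np.array(u))
    r=np.array(r)
    return r if out else r.ravel()
f=least_squares(res,[.515,-.2,.07,-.086]);x,y,a,_=f.x;print(f.x,np.degrees(a));print(res(f.x,True).round(1))
print("bed pt",x-.045*np.cos(a),y-.045*np.sin(a))
```

```text
(-0.078, 0.022, 0.04) [ 0.4356 -0.177   0.04  ]
(-0.078, -0.022, 0.04) [ 0.4386 -0.2193  0.04  ]
(0, 0.046, 0.008) [ 0.4282 -0.1538  0.008 ]
(0, -0.046, 0.008) [ 0.4348 -0.2435  0.008 ]
(0.019, -0.02, 0.051) [ 0.5338 -0.2115  0.051 ]
(0.019, 0.02, 0.051) [ 0.531  -0.1714  0.051 ]
edge yaw 3.770754167950658
edge yaw 3.748071915934346
[ 0.51431514 -0.19273235  0.07094176 -0.08300731] 4.064663660947597
[[ 1.  -0.9]
 [-1.4 -0.8]
 [ 1.4  0.2]
 [-1.2 -0.1]
 [ 0.4  1.2]
 [-0.1  1.1]]
bed pt 0.4694283320728597 -0.19592205447028585
```

Run:
```python
from h import *
from bench import arm
to(arm.observe(),[.4695,-.1955,.095],184.0)
```

```text
lin [ 34.6 -94.1  48. ] rot [-0.17 -0.06 -0.13] dist 111.2
```

```bash
python3 -m handwheel '{"linear":[[3,-6,3],[8,-20,9],[14,-38,17],[20,-56,26],[26,-72,34],[31,-84,41],[34,-90,46],[34.5,-92,48]],"rotation":[[0,0,0],[0,0,0],[0,0,0],[0,0,0],[0,0,0],[0,0,0],[0,0,0],[0,0,0]]}'
python3 - <<'E'
from h import *
from bench import arm,read_camera
for n in("wrist","side","scene"):
  c=read_camera(n);f=c["frame"];np.savez(f"cam_{n}7.npz",**c)
  if n=="side": f=cv2.resize(f[190:265,275:375],None,fx=8,fy=8,interpolation=cv2.INTER_CUBIC)
  if n=="scene": f=cv2.resize(f[205:280,300:400],None,fx=8,fy=8,interpolation=cv2.INTER_CUBIC)
  cv2.imwrite(f"pics/{n}7.png",f)
s=arm.observe();print(s["tcp_pos"],s["tool_rot"],s["force"],s["finger_gap"])
E
```

```text
t: 6.55
tcp_pos: [0.47, -0.1876, 0.0934]
tool_rot: [179.9, -0.1, -175.9]
force: [0.5, -0.5, -0.6]
finger_gap: 0.0617
[ 0.47116339 -0.18701524  0.09470933] [ 1.79973861e+02 -1.39236023e-02 -1.75859747e+02] [-0.48118733  0.30945953 -1.4819784 ] 0.06201600833546884
```

View pics/wrist7.png

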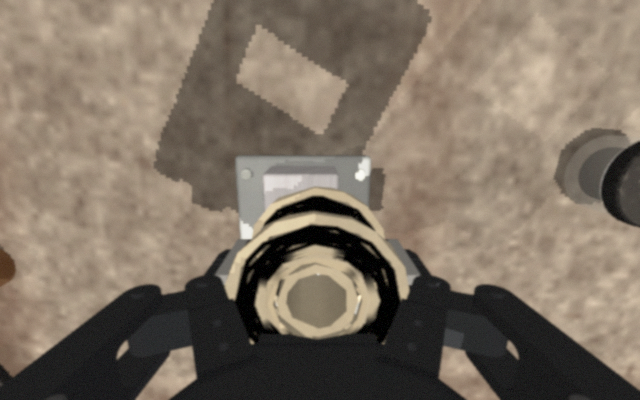

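View pics/side7.png

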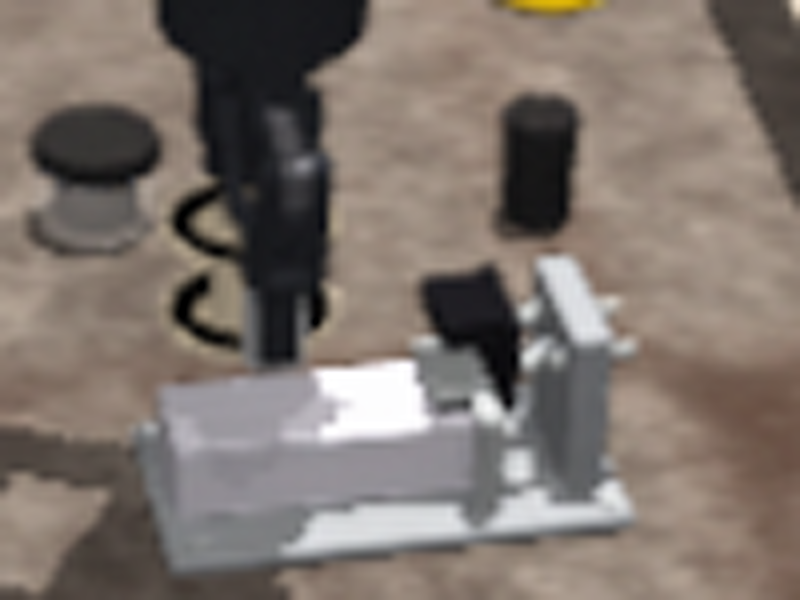

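View pics/scene7.png

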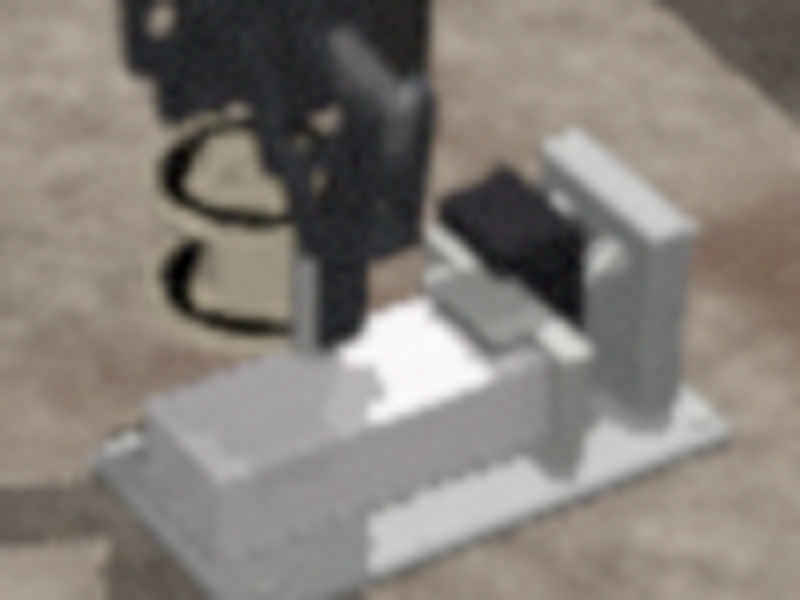

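Run:
```python
import cv2
c=cv2.imread("pics/wrist7.png")[145:245,225:385];cv2.imwrite("pics/w7a.png",cv2.resize(c,None,fx=5,fy=5,interpolation=cv2.INTER_CUBIC))
from h import *
W=cam("cam_wrist7.npz")
for u,z in(((236,156),.008),((369,155.5),.008),((263,176),.04),((338,176),.04)): print(onz(W,u,z))
```

```text
[ 0.43366539 -0.24383141  0.008     ]
[ 0.42707949 -0.15583775  0.008     ]
[ 0.43924882 -0.22037629  0.04      ]
[ 0.43622819 -0.17782112  0.04      ]
```

View pics/w7a.png

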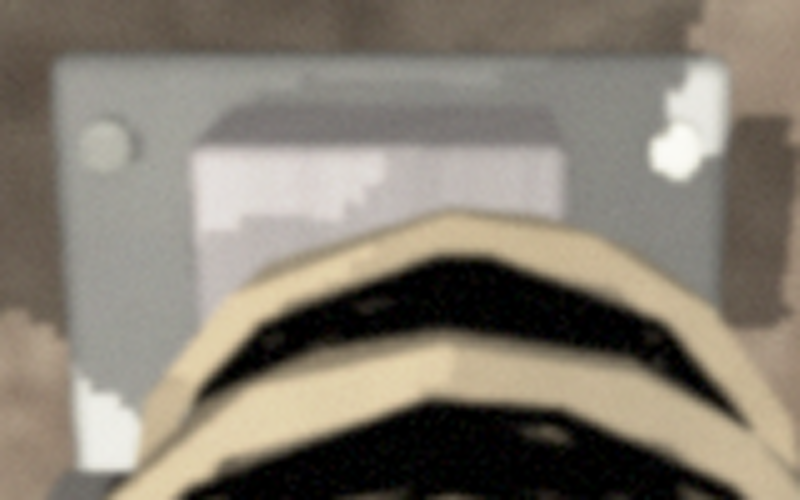

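Run:
```python
from h import *
from bench import arm
W=cam("cam_wrist7.npz");s=arm.observe();T=tool(s)
for u,z in(((316,212.5),22.3),((316,187.5),-15.7),((316,187.5),-17.7)): print(z,T.inv().apply(onz(W,u,s["tcp_pos"][2]+z/1000)-s["tcp_pos"])*1000)
a=np.linspace(0,2*np.pi,60)
for dx in(-3,0,3):
  for z in(-22.3,15.7,17.7):
    p=proj(W,s["tcp_pos"]+T.apply(np.c_[dx+33*np.cos(a),33*np.sin(a),0*a+z]/1000));print(dx,z,p.min(0).round(1),p.max(0).round(1))
to(s,[.4706,-.1968,.064],184.0)
```

```text
22.3 [ 37.25845369  -0.61858356 -22.2912309 ]
-15.7 [36.6306417  -0.73072448 15.70857045]
-17.7 [36.16090633 -0.7375751  17.70845344]
-3 -22.3 [225.5 233.5] [410.4 393. ]
-3 15.7 [248.5 201.9] [386.9 327.2]
-3 17.7 [249.4 200.7] [385.9 324.6]
0 -22.3 [224.8 224.9] [411.1 386.8]
0 15.7 [248.1 195.4] [387.2 322.1]
0 17.7 [249.1 194.3] [386.3 319.5]
3 -22.3 [224.1 216.2] [411.8 380.5]
3 15.7 [247.8 188.9] [387.6 317. ]
3 17.7 [248.7 187.9] [386.7 314.4]
lin [ 1.3 -9.7 30.7] rot [ 0.03 -0.01  0.14] dist 32.2
```

```bash
python3 -m handwheel '{"linear":[[-0.5,-2,2],[-1,-4,6],[-1.5,-6,12],[-2,-8,18],[-2.5,-9,24],[-2.5,-9.7,27],[-2.5,-9.7,28],[-2.5,-9.7,28]],"rotation":[[0,0,0],[0,0,0],[0,0,0],[0,0,0],[0,0,0],[0,0,0],[0,0,0],[0,0,0]]}'
python3 - <<'E'
from h import *
from bench import arm,read_camera
c=read_camera("wrist");cv2.imwrite("pics/w8.png",c["frame"][145:245,225:385].repeat(5,0).repeat(5,1));np.savez("cam_wrist8.npz",**c)
s=arm.observe();print(s["tcp_pos"],s["tool_rot"],s["force"])
to(s,[.4746,-.1966,.0575],184.0)
E
```

```text
t: 7.37
tcp_pos: [0.474, -0.1969, 0.0661]
tool_rot: [180.0, -0.1, -175.9]
force: [0.2, 0.7, -0.1]
finger_gap: 0.0615
[ 0.47422418 -0.1970163   0.06654778] [ 1.79981479e+02 -2.68878685e-02 -1.75890826e+02] [ 0.40501191  1.10680043 -0.50315093]
lin [-0.4  0.4  9. ] rot [ 0.02 -0.03  0.11] dist 9.1
```

View pics/w8.png

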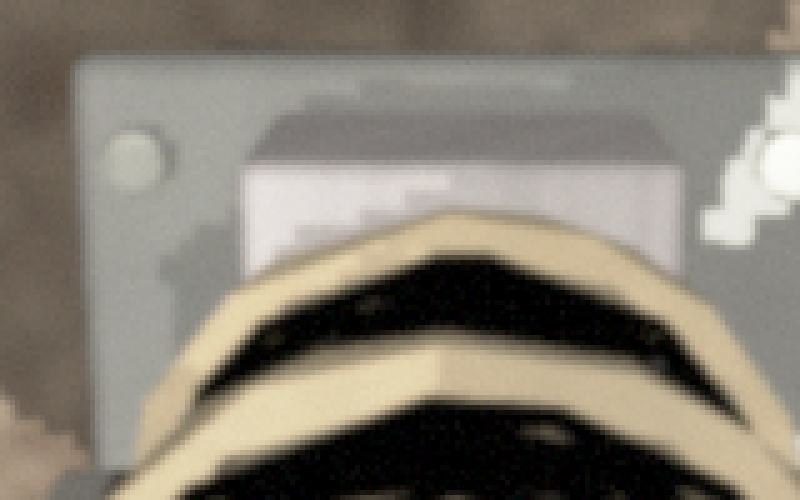

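The bed end (columns 273–361, middle 317.4) lines up with the jaw centre at 317.5. I'll lower the reel gently onto it.

```bash
python3 -m handwheel '{"linear":[[0,0,1.5],[0,0,3],[0,0,4.5],[0,0,6],[0,0,7],[0,0,8],[0,0,8.5],[0,0,8.5]],"rotation":[[0,0,0],[0,0,0],[0,0,0],[0,0,0],[0,0,0],[0,0,0],[0,0,0],[0,0,0]]}'
python3 - <<'E'
from h import *
from bench import arm,read_camera
for n in("side","scene"):
  c=read_camera(n);f=c["frame"]
  if n=="side": f=cv2.resize(f[190:265,275:375],None,fx=8,fy=8,interpolation=cv2.INTER_CUBIC)
  if n=="scene": f=cv2.resize(f[205:280,300:400],None,fx=8,fy=8,interpolation=cv2.INTER_CUBIC)
  cv2.imwrite(f"pics/{n}9.png",f)
s=arm.observe();print(s["tcp_pos"],s["tool_rot"],s["force"])
E
```

```text
t: 8.08
tcp_pos: [0.4742, -0.197, 0.0581]
tool_rot: [180.0, -0.0, -175.9]
force: [0.9, -0.1, -1.4]
finger_gap: 0.0619
[ 0.4743707  -0.1970677   0.05834568] [-1.79999407e+02  1.69172171e-03 -1.75883956e+02] [-0.27959472 -0.2141288  -0.31568688]
```

View pics/side9.png

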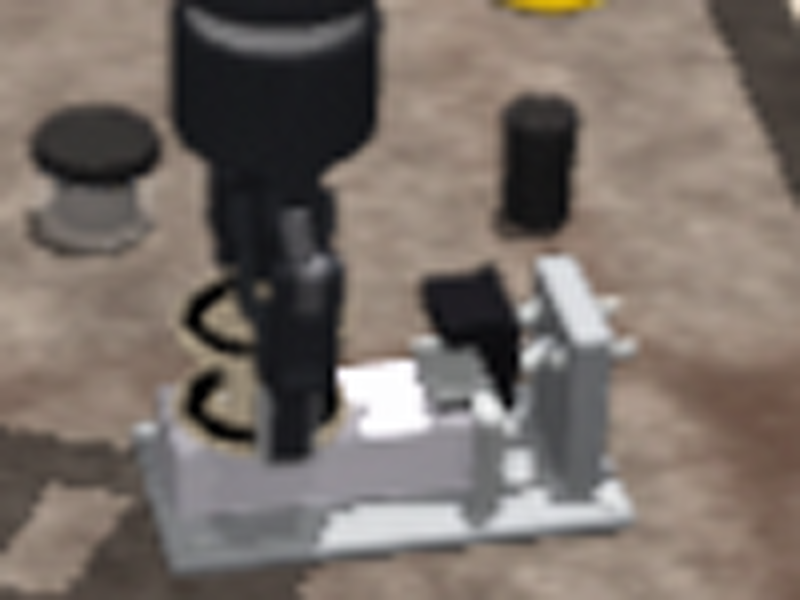

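View pics/scene9.png

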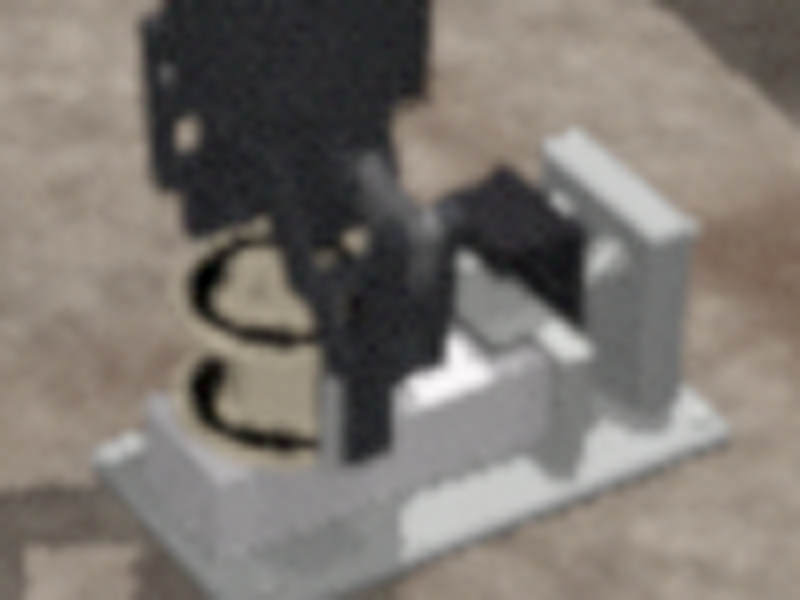

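Not touching yet (force is about 0 and TCP z is 58 mm). I'll lower a little more.

```bash
python3 -m handwheel '{"linear":[[0,0,0.3],[0,0,0.6],[0,0,0.9],[0,0,1.2],[0,0,1.4],[0,0,1.6],[0,0,1.8],[0,0,1.8]],"rotation":[[0,0,0],[0,0,0],[0,0,0],[0,0,0],[0,0,0],[0,0,0],[0,0,0],[0,0,0]]}' ;  python3 -c "
from bench import arm
print(arm.observe()['force'])"
```

```text
t: 8.85
tcp_pos: [0.4745, -0.1971, 0.0578]
tool_rot: [180.0, -0.0, -175.9]
force: [-3.8, 2.8, 9.1]
finger_gap: 0.0615
[-3.75504458  2.7775061   9.11093167]
```

It touches at z = 57.8 mm with 9 N, and the reel is flat on the bed. I'll ease the down-push slightly and slide along the bed to just before the stop.

```bash
python3 -m handwheel '{"linear":[[0,0,-0.8],[-3,0,-0.8],[-7,0,-0.8],[-12,0,-0.8],[-17,0,-0.8],[-22,0,-0.8],[-25,0,-0.8],[-26,0,-0.8]],"rotation":[[0,0,0],[0,0,0],[0,0,0],[0,0,0],[0,0,0],[0,0,0],[0,0,0],[0,0,0]]}'
python3 - <<'E'
from h import *
from bench import arm,read_camera
for n in("side","scene","wrist"):
  c=read_camera(n);f=c["frame"];np.savez(f"cam_{n}10.npz",**c)
  if n=="side": f=cv2.resize(f[190:265,275:375],None,fx=8,fy=8,interpolation=cv2.INTER_CUBIC)
  if n=="scene": f=cv2.resize(f[205:280,300:400],None,fx=8,fy=8,interpolation=cv2.INTER_CUBIC)
  cv2.imwrite(f"pics/{n}10.png",f)
s=arm.observe();print(s["tcp_pos"],s["tool_rot"],s["force"])
a=np.radians(4);d=s["tcp_pos"]-[.5152,-.1937,0];print("tcp in jig",d[0]*np.cos(a)+d[1]*np.sin(a),-d[0]*np.sin(a)+d[1]*np.cos(a))
E
```

```text
t: 9.52
tcp_pos: [0.5007, -0.1956, 0.0578]
tool_rot: [-180.0, -0.0, -175.9]
force: [-4.7, -1.2, 6.6]
finger_gap: 0.0619
[ 0.50063263 -0.19557061  0.05783673] [-1.79953735e+02  1.43284920e-02 -1.75869211e+02] [-2.71521475  0.7979816   4.64244885]
tcp in jig -0.014662375114719479 -0.0008498854637908496
```

View pics/side10.png

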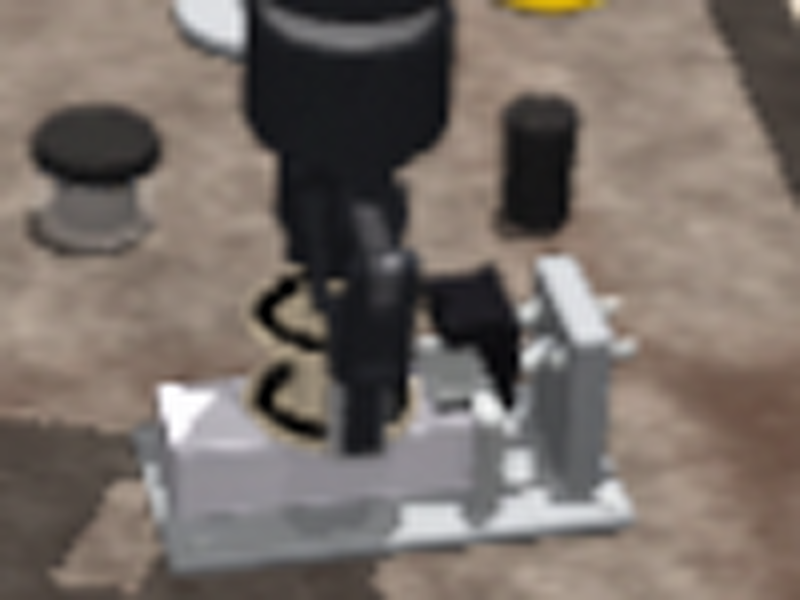

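View pics/wrist10.png

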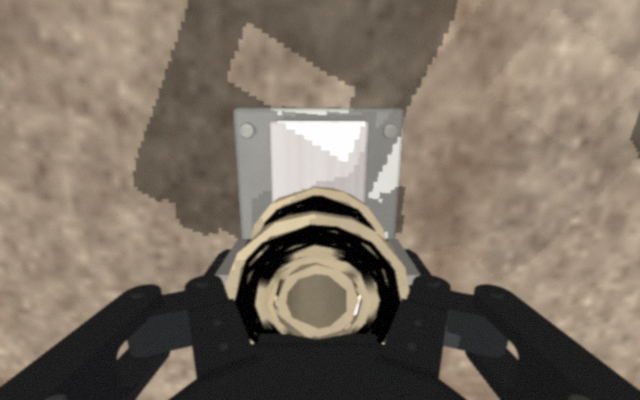

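```bash
python3 -m handwheel '{"linear":[[-1,0,0],[-2.5,0,0],[-4,0,0],[-5.5,0,0],[-7,0,0],[-8.5,0,0],[-10,0,0],[-10,0,0]],"rotation":[[0,0,0],[0,0,0],[0,0,0],[0,0,0],[0,0,0],[0,0,0],[0,0,0],[0,0,0]]}'
python3 -m handwheel '{"linear":[[-1,0,0],[-2,0,0],[-3,0,0],[-4,0,0],[-4.5,0,0],[-5,0,0],[-5,0,0],[-5,0,0]],"rotation":[[0,0,0],[0,0,0],[0,0,0],[0,0,0],[0,0,0],[0,0,0],[0,0,0],[0,0,0]]}'
```

```text
t: 10.33
tcp_pos: [0.509, -0.1949, 0.0578]
tool_rot: [-180.0, -0.2, -175.9]
force: [-9.3, -1.2, 9.5]
finger_gap: 0.0621
t: 11.0
tcp_pos: [0.5128, -0.1947, 0.0577]
tool_rot: [180.0, -0.4, -175.8]
force: [-14.0, -0.7, 13.3]
finger_gap: 0.0616
```

```bash
cat > look.py <<'E'
import sys
from h import *
from bench import arm,read_camera
k=sys.argv[1]
for n in("side","scene","wrist"):
  c=read_camera(n);f=c["frame"];np.savez(f"cam_{n}{k}.npz",**c)
  if n=="side": f=cv2.resize(f[200:260,295:375],None,fx=10,fy=10,interpolation=cv2.INTER_CUBIC)
  if n=="scene": f=cv2.resize(f[210:270,320:400],None,fx=10,fy=10,interpolation=cv2.INTER_CUBIC)
  cv2.imwrite(f"pics/{n}{k}.png",f)
s=arm.observe();print(s["tcp_pos"],s["tool_rot"],s["force"])
a=np.radians(4);d=s["tcp_pos"]-[.5152,-.1937,0];print("tcp in jig",d[0]*np.cos(a)+d[1]*np.sin(a),-d[0]*np.sin(a)+d[1]*np.cos(a))
E
python3 look.py 11
```

```text
[ 0.51276844 -0.194647    0.05771383] [ 179.98737657   -0.41295945 -175.83596546] [-13.50529834  -1.77204673  13.19210697]
tcp in jig -0.0024916917892167257 -0.0007750727461878833
```

View pics/side11.png

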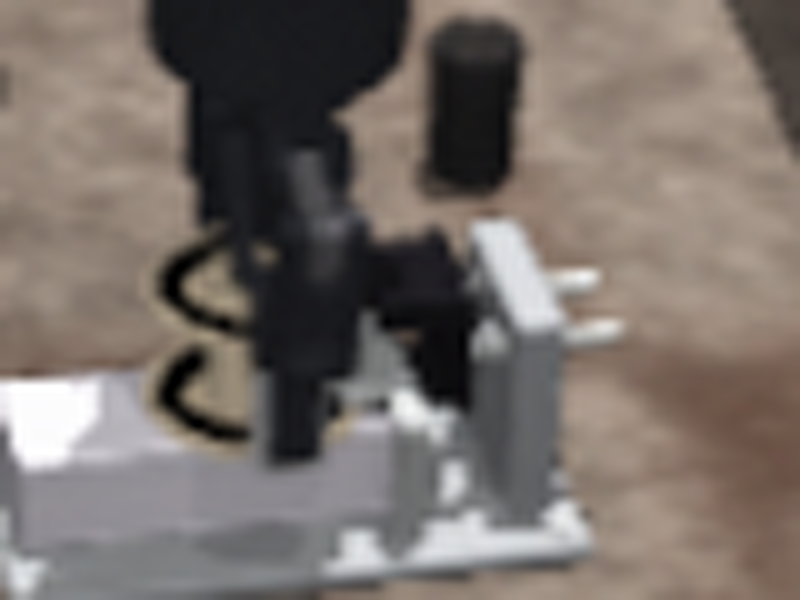

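View pics/scene11.png

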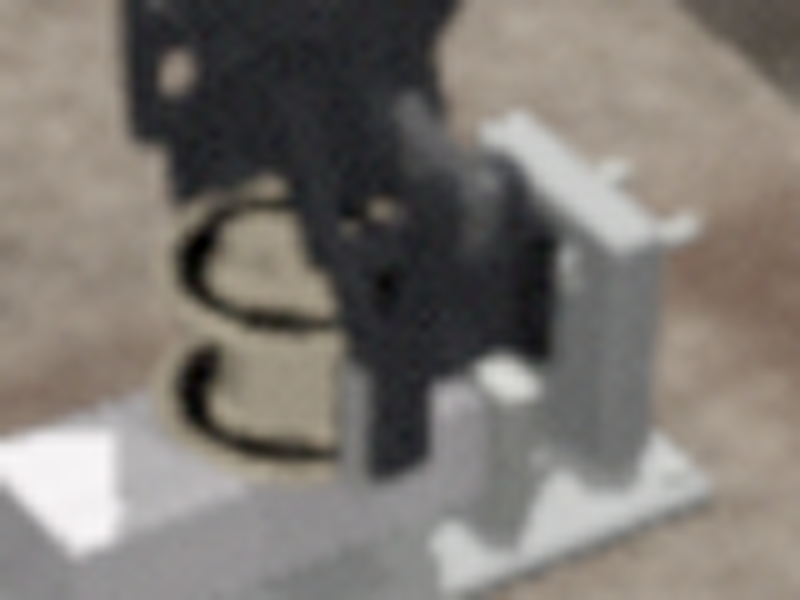

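View pics/wrist11.png

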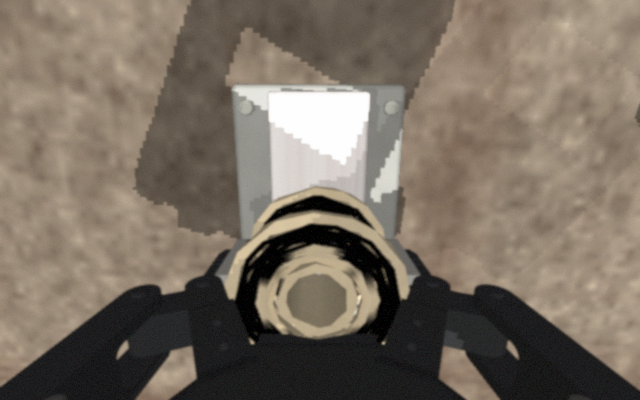

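The wrist view shows no slip, and the stop's guide rods now stick out further behind the block, so the stop is moving. I'll continue slowly and ease the down-push.

```bash
python3 -m handwheel '{"linear":[[-0.5,0,-0.6],[-1,0,-0.6],[-1.5,0,-0.6],[-2,0,-0.6],[-2.5,0,-0.6],[-3,0,-0.6],[-3.5,0,-0.6],[-3.5,0,-0.6]],"rotation":[[0,0,0],[0,0,0],[0,0,0],[0,0,0],[0,0,0],[0,0,0],[0,0,0],[0,0,0]]}'
python3 -m handwheel '{"linear":[[-0.5,0,0],[-1,0,0],[-1.5,0,0],[-2,0,0],[-2.5,0,0],[-2.5,0,0],[-2.5,0,0],[-2.5,0,0]],"rotation":[[0,0,0],[0,0,0],[0,0,0],[0,0,0],[0,0,0],[0,0,0],[0,0,0],[0,0,0]]}'
```

```text
t: 11.82
tcp_pos: [0.5158, -0.1944, 0.0578]
tool_rot: [180.0, -0.5, -175.8]
force: [-14.1, -2.1, 11.3]
finger_gap: 0.0614
t: 12.48
tcp_pos: [0.5173, -0.1943, 0.0577]
tool_rot: [180.0, -0.6, -175.8]
force: [-18.3, -3.1, 15.1]
finger_gap: 0.0615
```

```bash
python3 -m handwheel '{"linear":[[-0.5,0,-0.5],[-1,0,-0.5],[-1.5,0,-0.5],[-2,0,-0.5],[-2,0,-0.5],[-2,0,-0.5],[-2,0,-0.5],[-2,0,-0.5]],"rotation":[[0,0,0],[0,0,0],[0,0,0],[0,0,0],[0,0,0],[0,0,0],[0,0,0],[0,0,0]]}'
python3 look.py 12
```

```text
t: 13.15
tcp_pos: [0.5176, -0.1943, 0.0577]
tool_rot: [179.9, -0.9, -175.8]
force: [-23.9, -3.8, 16.6]
finger_gap: 0.0614
[ 0.51758139 -0.19423809  0.05767872] [ 179.93236267   -0.88382403 -175.80269262] [-23.41445679  -3.78820367  16.04770064]
tcp in jig 0.0023380487167426116 -0.0007028999741668042
```

View pics/side12.png

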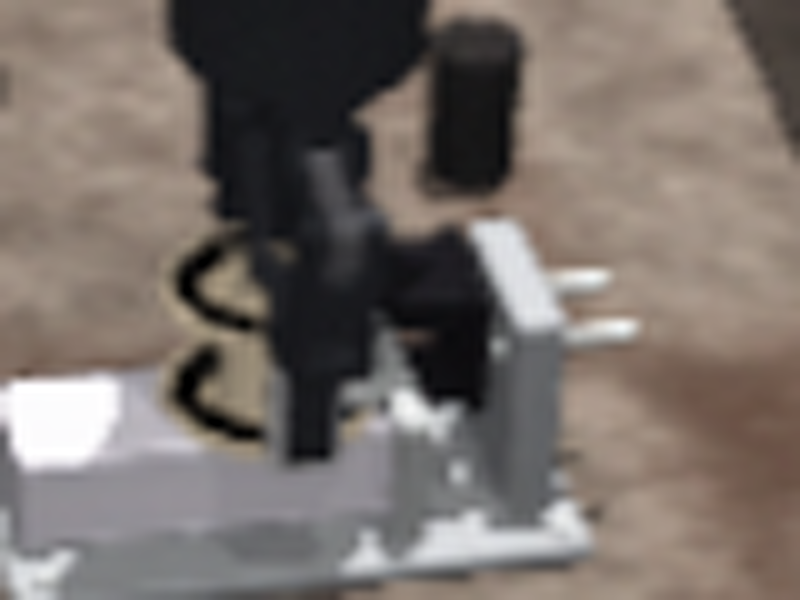

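View pics/wrist12.png

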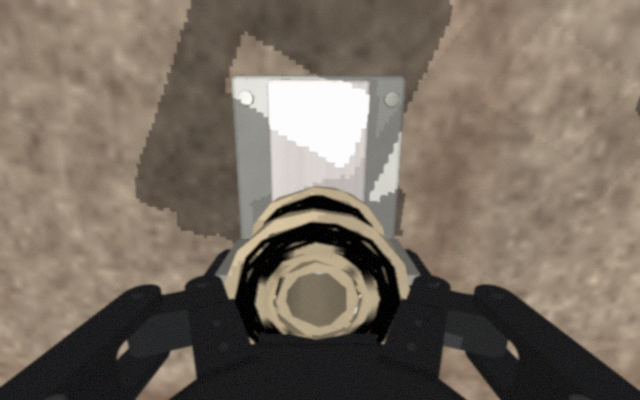

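View pics/scene12.png

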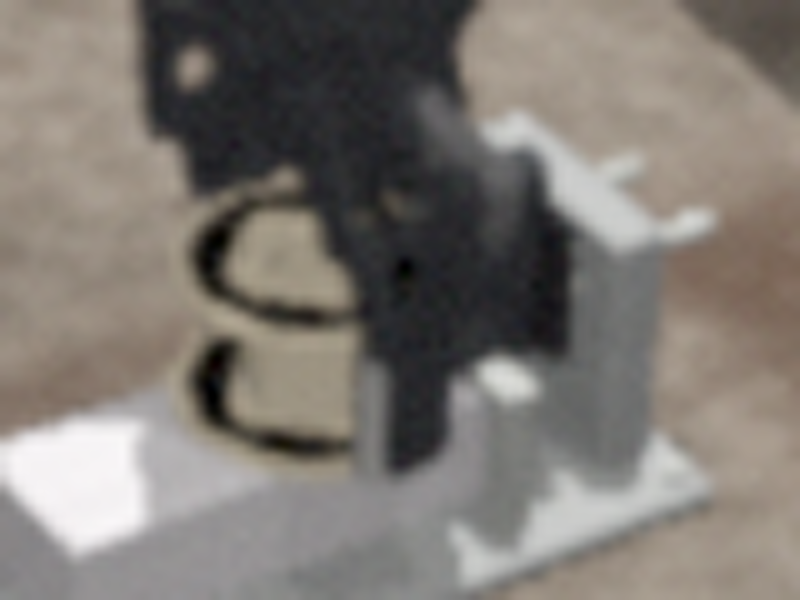

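Run:
```python
from h import *
D=cam("cam_side12.npz");S=cam("cam_scene12.npz");a=np.radians(4)
for n,c in(("side",D),("scene",S)):
  p=proj(c,[[.5152+.1*np.cos(a)+k*np.cos(a),-.1937-.02+.1*np.sin(a)+k*np.sin(a),.065] for k in(0,.012)]);print(n,p,(p[1]-p[0]))
I={}
for k,(n0,b0) in {"side":("side0.png",0),"scene":("scene0.png",0)}.items():
  pre=cv2.imread("pics/"+n0); post=np.load(f"cam_{k}12.npz")["frame"]; mid=np.load(f"cam_{k}11.npz")["frame"]
  y0,x0=(222,340) if k=="side" else (218,375)
  r=[cv2.resize(f[y0:y0+20,x0:x0+30],None,fx=20,fy=10,interpolation=cv2.INTER_CUBIC) for f in (pre,mid,post)]
  cv2.imwrite(f"pics/rod_{k}.png",np.vstack(r))
```

```text
side [[356.19269771 231.98483372]
 [360.07246958 231.6086338 ]] [ 3.87977186 -0.37619992]
scene [[387.92301642 232.51976008]
 [391.85986426 231.06582755]] [ 3.93684784 -1.45393253]
```

View pics/rod_side.png

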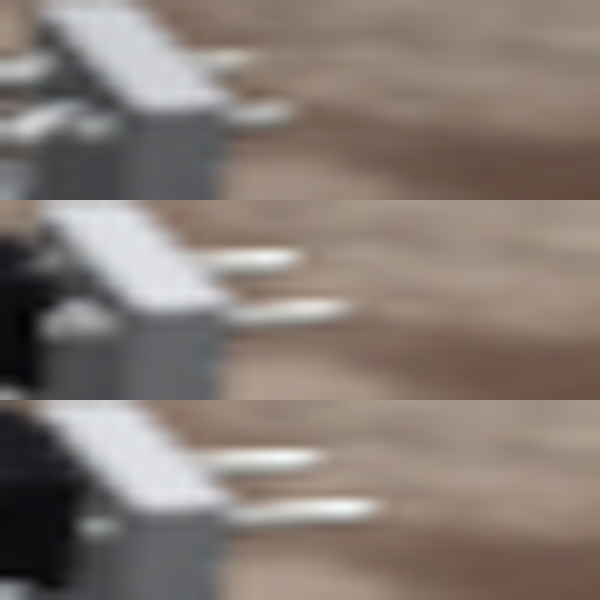

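View pics/rod_scene.png

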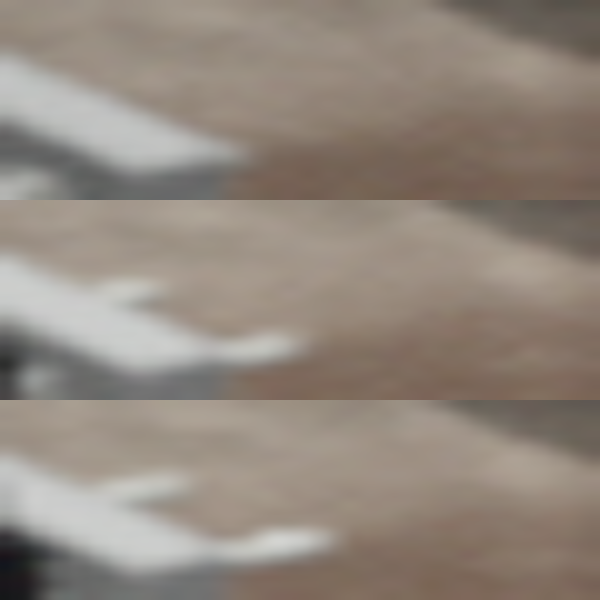

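The stop's rod tips moved 4.25 px in total, about 13 mm by the side-camera scale. Over the last 2 mm commanded the tool advanced only 0.3 mm while the force rose, so the stop is at its hard end. I'll hold one period to check it's steady and look over the whole scene.

```bash
python3 -m handwheel '{"linear":[[0,0,0],[0,0,0],[0,0,0],[0,0,0],[0,0,0],[0,0,0],[0,0,0],[0,0,0]],"rotation":[[0,0,0],[0,0,0],[0,0,0],[0,0,0],[0,0,0],[0,0,0],[0,0,0],[0,0,0]]}'
python3 - <<'E'
from bench import read_camera
import cv2
cv2.imwrite("pics/final.png",read_camera("scene")["frame"])
E
```

```text
t: 13.97
tcp_pos: [0.5176, -0.1943, 0.0577]
tool_rot: [179.9, -0.9, -175.8]
force: [-22.7, -4.2, 16.9]
finger_gap: 0.0621
```

View pics/final.png

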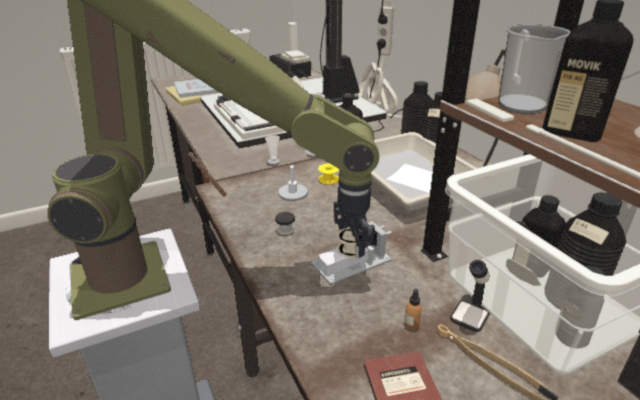

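The push is steady. The measure (273,150), lens case (285,224), dropper (413,312) and yellow reel (329,174) are where they were, and the post is empty. Handing in.

```bash
python3 -c "
from bench import arm
print(arm.close_job()); s=arm.observe(); print(s['t'],s['tcp_pos'],s['force'])"
```

```text
the job is handed in; nothing more can be done
None
the job is handed in; nothing more can be done
```

The reel is off the post, flat on the jig bed with its lower flange under the lip, and pressing the stop home. I handed in at about 14 s with the arm still gripping and pushing.

**Last checks**
- **Push force:** it held steady at about 23 N over the last 0.7 s. The last 2 mm commanded moved the tool only 0.3 mm, so the stop is at its hard end.
- **Stop travel:** about 13 mm from how far its rods moved in the side camera, against a true maximum of 12 mm. My estimate from the tool position gave about 10.6 mm, good to about 2 mm. Both are past the 9 mm needed.
- **Other objects:** the lens case, dropper bottle, measure and yellow reel look unmoved in the final picture. The arm hides the film can there, but it was unmoved in the last side pictures.

**What disagreed**
- **Camera positions:** the scene and side cameras placed things several mm lower in y than the wrist camera. I used the wrist camera, and the grasp and bed alignment bore it out.
- **Grip:** the finger gap read about 62 mm on the 66 mm reel, and the reel sat about 4 mm off the pads' centre. It did not slip.
- **Tilt and down-push:** the tool leaned 0.9° under the push and pressed down on the bed with about 17 N.

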